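# Set the specimen-stand flags right

## Task

Each blue stand has a flip flag: green side up means that a specimen sits in the stand's nest, orange side up means that the nest is empty. Two of the three flags are wrong: with the fingertips, push each wrong flag right over its pivot until it lies flat with its other side up, and leave the flag that is already right alone. Pick nothing up, and leave the specimens in their nests and everything else on the bench where it is.

Things in the scene. Friction and masses are not known exactly. Their poses are not given: they have to be found in the camera images.
- stand_1: Blue base plate 130 x 150 x 8 mm, fixed to the bench. Origin: centre of its underside, on the bench; x from the flag to the nest, y along the flag's swing, z up. It carries a white nest and a flip flag between two aluminium posts (8 x 14 mm, at x -59.5 and +9.5 mm, y 0, tops 68 mm above the bench). Two thin rests (8 mm thick) stand under the flag at x -25, y +40 and -40 mm.
- pivot_1 (a point): Point on the pivot axis of stand_1's flag, mid-width, at the stand's x -25, y 0, z 62 mm. The pivot runs along the stand's x. Axes as the stand's. A black thumb fin (46 mm wide, 3 mm thick), square to the blade, reaches 35 mm from the pivot both ways: with the blade level it sticks straight up, and pushing its top away from the blade raises the blade.
- flag_1 (a joint): Angle (rad) of stand_1's flip flag, a blade 66 mm long from the pivot, 50 mm wide, 5 mm thick, one face orange, one green. 0: level, pointing to the stand's +y, ORANGE up. pi/2: upright. pi: level, to -y, GREEN up. Stops at 0 and pi; may start up to 0.1 off its stop. Hinge friction (0.03 N m) holds it wherever it is left, so it must be pushed all the way over. It turns with the black thumb fin.
- stand_2: Blue base plate 130 x 150 x 8 mm, fixed to the bench. Origin: centre of its underside, on the bench; x from the flag to the nest, y along the flag's swing, z up. It carries a white nest and a flip flag between two aluminium posts (8 x 14 mm, at x -59.5 and +9.5 mm, y 0, tops 68 mm above the bench). Two thin rests (8 mm thick) stand under the flag at x -25, y +40 and -40 mm.
- pivot_2 (a point): Point on the pivot axis of stand_2's flag, mid-width, at the stand's x -25, y 0, z 62 mm. The pivot runs along the stand's x. Axes as the stand's. A black thumb fin (46 mm wide, 3 mm thick), square to the blade, reaches 35 mm from the pivot both ways: with the blade level it sticks straight up, and pushing its top away from the blade raises the blade.
- flag_2 (a joint): Angle (rad) of stand_2's flip flag, a blade 66 mm long from the pivot, 50 mm wide, 5 mm thick, one face orange, one green. 0: level, pointing to the stand's +y, ORANGE up. pi/2: upright. pi: level, to -y, GREEN up. Stops at 0 and pi; may start up to 0.1 off its stop. Hinge friction (0.03 N m) holds it wherever it is left, so it must be pushed all the way over. It turns with the black thumb fin.
- stand_3: Blue base plate 130 x 150 x 8 mm, fixed to the bench. Origin: centre of its underside, on the bench; x from the flag to the nest, y along the flag's swing, z up. It carries a white nest and a flip flag between two aluminium posts (8 x 14 mm, at x -59.5 and +9.5 mm, y 0, tops 68 mm above the bench). Two thin rests (8 mm thick) stand under the flag at x -25, y +40 and -40 mm.
- pivot_3 (a point): Point on the pivot axis of stand_3's flag, mid-width, at the stand's x -25, y 0, z 62 mm. The pivot runs along the stand's x. Axes as the stand's. A black thumb fin (46 mm wide, 3 mm thick), square to the blade, reaches 35 mm from the pivot both ways: with the blade level it sticks straight up, and pushing its top away from the blade raises the blade.
- flag_3 (a joint): Angle (rad) of stand_3's flip flag, a blade 66 mm long from the pivot, 50 mm wide, 5 mm thick, one face orange, one green. 0: level, pointing to the stand's +y, ORANGE up. pi/2: upright. pi: level, to -y, GREEN up. Stops at 0 and pi; may start up to 0.1 off its stop. Hinge friction (0.03 N m) holds it wherever it is left, so it must be pushed all the way over. It turns with the black thumb fin.
- specimen_a_mid (a point): Mounted specimen, a loose black disc 30 mm diameter, 22 mm high, with a small square of steel in its top, about 35 g. This point is its centre. It stands on the base plate (8 mm above the bench) in the nest of one of the stands.
- specimen_b_mid (a point): Mounted specimen, a loose black disc 30 mm diameter, 22 mm high, with a small square of copper in its top, about 35 g. This point is its centre. It stands on the base plate (8 mm above the bench) in the nest of one of the stands.
- wash_bottle_mid (a point): White wash bottle, 66 mm diameter, body 148 mm high, bent spout to 190 mm. Loose bystander; point on its axis 65 mm up.
- tape_roll_mid (a point): Pale roll of tape, 90 mm diameter, 45 mm high, lying flat. Loose bystander; point at its centre.
- dish_mid (a point): Small black bowl, 70 mm diameter, 30 mm high. Loose bystander; point on its axis 15 mm up.
- jar_mid (a point): Amber jar with blue cap, 52 mm diameter, 70 mm high. Loose bystander; point on its axis 35 mm up.
- gauge_block_mid (a point): Steel block 40 x 50 x 30 mm. Loose bystander; point at its centre.
- nest_1 (a point): Middle of the nest of stand_1, on the plate (stand's x +38, y 0, z 8 mm): a white ring, 43 mm outer, 35 mm inner diameter, 8 mm high, empty or holding a specimen.
- nest_2 (a point): Middle of the nest of stand_2, on the plate (stand's x +38, y 0, z 8 mm): a white ring, 43 mm outer, 35 mm inner diameter, 8 mm high, empty or holding a specimen.
- nest_3 (a point): Middle of the nest of stand_3, on the plate (stand's x +38, y 0, z 8 mm): a white ring, 43 mm outer, 35 mm inner diameter, 8 mm high, empty or holding a specimen.
Things that resemble listed ones, but are neither listed nor needed, are in the scene too. What is shaped like the stand_2 but red is not meant.

How it is judged (in metres and radians):
At the end, for the whole second after the job is handed in: Both stands that hold a specimen show green and the empty one orange, each flag at rest within 0.17 rad (10 degrees) of its level stop; each specimen within 8 mm of the middle of its nest (value of joint each of flag_1, flag_3 above 2.97 rad and value of joint flag_2 below 0.17 rad and horizontal distance between specimen_a_mid and nest_1 below 0.008 m and horizontal distance between specimen_b_mid and nest_3 below 0.008 m and velocity of joint flag_1 between -0.05 and 0.05 rad/s and velocity of joint flag_2 between -0.05 and 0.05 rad/s and velocity of joint flag_3 between -0.05 and 0.05 rad/s); the robot touches nothing.
It fails at once if the flag that was already right is swung more than about 0.35 rad (20 degrees) from its stop (value of joint flag_3 below 2.79 rad).
It fails at once if a specimen is lifted or shifted by more than 12 mm (distance of any of specimen_a_mid, specimen_b_mid from where it was at the start of the episode above 0.012 m).
It fails at once if another thing on the bench is lifted or shifted by more than 20 mm (distance of any of wash_bottle_mid, tape_roll_mid, dish_mid, jar_mid, gauge_block_mid from where it was at the start of the episode above 0.02 m).
It also fails if it takes over 58 s, if anything falls off the work surface, if the arm or the gripper's body presses on something with over 40 N, if the wrist force passes 120 N, or if a joint passes its speed limit or range.

## Robot

A 6-joint arm with a two-finger parallel gripper is mounted at the origin on the work surface. World frame = base frame: x ahead of the robot, y to its left, z up, the work surface at z = 0. Lengths are in mm, angles in rad, forces in N, time in s.
With the tool pointing down it reaches from about 325 to 875 mm from the base axis. Payload 4.4 kg.
Tool frame: the origin (TCP) lies at the very end of the fingers, on their centre line; the grasp point (between the pads) lies 19 mm behind it; z points along the fingers, y is the line along which they close (so a half turn about z gives the same grasp; the last joint's range is limited). The gripper opens to 85 mm and grips with 20 to 120 N. Pads are 22 mm wide; open, the fingers measure 114 mm over their backs; the gripper's body (76 mm by 85 mm) begins 54 mm behind the grasp point. The pads swing forward as they close: fully open they stand 13 mm farther back than shut.
Start: joints at [1.125, 0.207, 1.542, -0, 1.393, -0.15], TCP at [167.625, 550.026, 231.282] pointing down, gripper open.
Joint ranges: [-2.73, 2.73], [-0.86, 2.22], [0.23, 2.46], [-1.11, 4.25], [0.08, 2.63], [-2.82, 2.82]. Speed limits (rad/s): [2.79, 2.79, 3.14, 3.14, 3.14, 3.14].

## Interface

Orientations are given as a rotation vector (axis times angle).
In Python, from cell import r gives the robot as it stands. Calls block until the motion is done:
- r.goto(position, orientation): joint-space move of the TCP to a pose.
- r.servo_line(position, rot=None, feed=150): straight line of the TCP; rot=None keeps the orientation; feed is the mean speed in mm/s.
- r.move_joints(angles): joint-space move.
- r.grip(opening): opening from 0.0 (shut) to 1.0 (fully open); the grip force is fixed at half the most; returns when the fingers have stopped.
- r.dwell(seconds).
- r.ik(position, orientation): joint angles nearest the present ones, or None.
- r.state(): the state.
- r.camera(name): name is "scene" or "top" or "wrist"; returns the picture (420x560x3 uint8, blue, green, red); there is no depth.
- r.calibration(name): a dict with "camera_matrix" (3x3 intrinsics, pixels), "distortion" ([k1, k2, p1, p2, k3] as OpenCV has them; the pictures are not rectified), "cam_to_world" (4x4, takes a point from camera to world coordinates). Camera axes: x right, y up, looking along -z (the intrinsics and any distortion apply to the point x, -y, -z); pixel columns grow to the right and rows downward; lengths in mm; the calibration is good to about 2 mm. A picture is of the moment at which its call begins: read the wrist's pose just before it. calibration takes no time and is no camera call; for the wrist camera it gives the pose at the moment of the call.
A pose or a line that the arm cannot do raises r.MotionError and nothing moves.
- r.job_done(): hands the job in; it is judged then, once.
The state is a dict: "clock": time; "joints": joint angles; "joint_velocities": joint speeds; "joint_efforts": joint torques, N m; "eef_pos": TCP position; "tool_rot": TCP orientation; "force": force on the tool from outside, world axes, zero at the start; "ft_torque": the same for the moment, N m; "gripper_width": opening from 0.0 (shut) to 1.0 (fully open); "grasp_force": force on a finger pad.
Only numpy, scipy, OpenCV 4.12 (cv2) and the standard library are available. Lean on these libraries where they do the work, as an engineer would, in place of code of your own. Each camera call takes 0.05 s, during which the arm holds its last target. There are 200 camera calls.

## Working session

There is one attempt and no reset: what is moved stays moved. The work goes in short steps, each a Python script; the robot and the scene stay as the last script left them, time stands still between calls to the robot, and variables do not carry over. Pictures are saved under pics/ and viewed, at most 10 in all, crops included, and the job is handed in when it is done.

```bash
mkdir -p pics; ls; python3 - <<'E'
from cell import r
import cv2
for n in("top","scene"):
    cv2.imwrite(f"pics/{n}0.png",cv2.resize(r.camera(n),None,fx=1.42,fy=1.42,interpolation=cv2.INTER_CUBIC)); c=r.calibration(n); print(n,c)
print(r.state())
E
```

```text
pics
top {'camera_matrix': array([[456.62068665,   0.        , 283.48642306],
       [  0.        , 456.62068665, 215.69172418],
       [  0.        ,   0.        ,   1.        ]]), 'distortion': array([0.04495447, 0.        , 0.        , 0.        , 0.        ]), 'cam_to_world': array([[-9.15273522e-03,  9.81303255e-01, -1.92250226e-01,
         3.24577109e+02],
       [-9.99944068e-01, -7.96288700e-03,  6.96080517e-03,
         1.04461473e+01],
       [ 5.29979395e-03,  1.92303183e-01,  9.81321251e-01,
         1.24201231e+03],
       [ 0.00000000e+00,  0.00000000e+00,  0.00000000e+00,
         1.00000000e+00]])}
scene {'camera_matrix': array([[544.19854071,   0.        , 283.09398243],
       [  0.        , 544.19854071, 212.57731496],
       [  0.        ,   0.        ,   1.        ]]), 'distortion': array([-0.22261651,  0.        ,  0.        ,  0.        ,  0.        ]), 'cam_to_world': array([[-6.59721498e-01, -5.50315205e-01,  5.11781907e-01,
         1.50599568e+03],
       [ 7.51498637e-01, -4.79319032e-01,  4.53324459e-01,
         8.66098744e+02],
       [-4.16453440e-03,
[... 157 characters left out ...]
 0.1, 'joints': array([ 1.12448071e+00,  2.07342279e-01,  1.54283280e+00, -2.49818933e-05,
        1.39353969e+00, -1.50518873e-01]), 'joint_velocities': array([-3.94318485e-05, -2.99557204e-04, -2.32076832e-03, -7.71310625e-04,
       -6.49615436e-04,  6.30566583e-05]), 'joint_efforts': array([-5.03204337e-04, -3.84097588e+01, -2.92546821e+01, -1.92395264e-04,
        4.93026077e-03,  4.86055612e-06]), 'eef_pos': array([167.33467729, 549.37598654, 230.22735149]), 'tool_rot': array([-0.46284879, -3.1067013 ,  0.00319683]), 'force': array([-0.41227737,  0.0970751 ,  0.10177093]), 'ft_torque': array([0.0318927 , 0.01686818, 0.00096725]), 'grasp_force': 0.0, 'gripper_width': 1.0020000525553483}
```

View pics/top0.png

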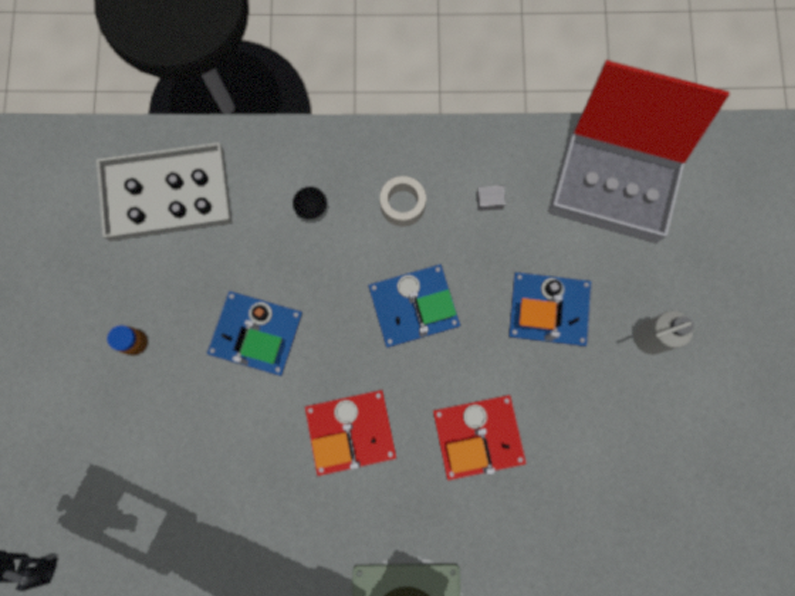

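View pics/scene0.png

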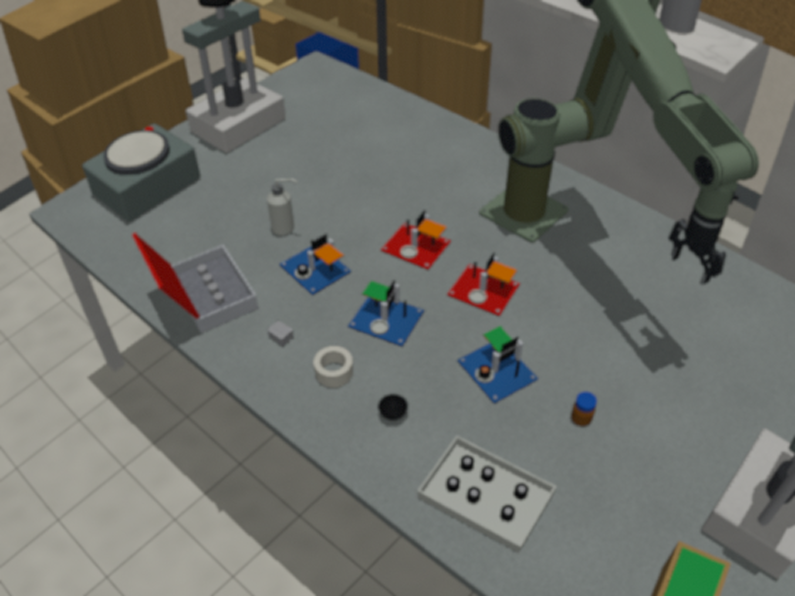

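Top view (pixels in the enlarged picture):
- **Blue stands:** the right one at (552,308) has an orange flag and a steel-topped specimen, so it is stand_1 and wrong. The middle one at (415,305) has a green flag and an empty nest, so it is stand_2 and wrong. The left one at (254,332) has a green flag and a copper-topped specimen, so it is stand_3 and right.
- **Look-alikes:** the red stands at (350,432) and (479,437) are not meant.

I'll fit the plates and confirm in a crop.

```bash
cat > h.py <<'E'
import numpy as np, cv2
from cell import r
C=r.calibration("top"); K=C["camera_matrix"]; D=C["distortion"]; M=C["cam_to_world"]
def toworld(px,z):
    u=cv2.undistortPoints(np.float64(px).reshape(-1,1,2),K,D).reshape(-1,2)
    d=np.c_[u[:,0],-u[:,1],-np.ones(len(u))]@M[:3,:3].T
    return (M[:3,3]+d*((z-M[2,3])/d[:,2])[:,None])[:,:2]
def topx(P):
    p=(np.atleast_2d(P)-M[:3,3])@M[:3,:3]
    return cv2.projectPoints(p*[1,-1,-1],np.zeros(3),np.zeros(3),K,D)[0].reshape(-1,2)
E
python3 - <<'E'
from h import *
im=r.camera("top"); hsv=cv2.cvtColor(im,cv2.COLOR_BGR2HSV)
m=cv2.inRange(hsv,(100,120,60),(125,255,255))
big=cv2.resize(im[170:280,140:430],None,fx=2.75,fy=2.75,interpolation=cv2.INTER_CUBIC)
rows=[]
cs,_=cv2.findContours(m,cv2.RETR_EXTERNAL,cv2.CHAIN_APPROX_NONE)
for n,(u,v) in {1:(552,308),2:(415,305),3:(254,332)}.items():
    c=np.vstack([k.reshape(-1,2) for k in cs if np.hypot(*(k.reshape(-1,2).mean(0)-[u/1.42,v/1.42]))<35])
    w=toworld(c,8.); (ce,sz,a)=cv2.minAreaRect(np.float32(w))
    R=cv2.boxPoints((ce,sz,a)); e=R[1]-R[0]; e2=R[2]-R[1]
    yv=e if np.hypot(*e)>np.hypot(*e2) else e2
    if yv[1]<0:yv=-yv
    y=yv/np.hypot(*yv); x=np.array([y[1],-y[0]])
    print(n,np.round(ce,1),np.round(sz,1),"yaw",np.degrees(np.arctan2(x[1],x[0])))
    rows.append([*ce,np.arctan2(x[1],x[0])])
    f=lambda p:(np.r_[np.array(ce)+p[0]*x+p[1]*y,p[2]])
    pts=[f(p) for p in [(65,75,8),(65,-75,8),(-65,75,8),(-65,-75,8),(38,0,16),(-59.5,0,68),(9.5,0,68),(-25,0,97)]]
    for q in topx(pts): cv2.drawMarker(big,tuple(int(t) for t in (q-[140,170]+.5)*2.75),(0,255,255),0,8)
np.save("st.npy",rows)
cv2.imwrite("pics/c1.png",big)
print(toworld([[620/1.42,340/1.42]],190.))
E
```

```text
1 [ 560.3 -283. ] [146.9 127.1] yaw -7.3781877
2 [569.1 -19.4] [127.3 146.5] yaw 15.83503
3 [517.7 286.2] [146.7 126.5] yaw -16.85224
[[ 471.7495328 -351.22678  ]]
```

View pics/c1.png

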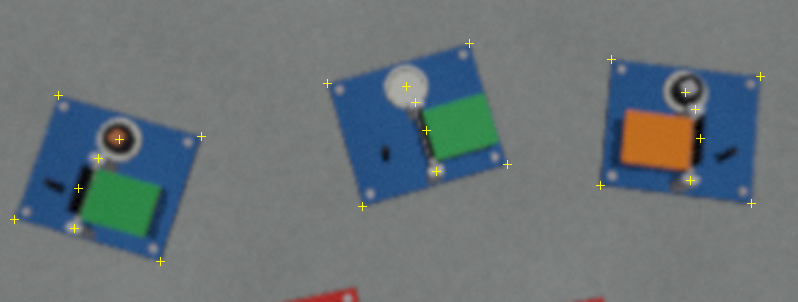

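The fit matches all three plates and confirms the crop: stand_1 is orange with steel, stand_2 is green and empty, stand_3 is green with copper. I'll flip stand_2 first, because nothing tall stands near it.

```bash
cat > flip.py <<'E'
from h import *
from scipy.spatial.transform import Rotation as Ro
S=np.load("st.npy")
def flip(n,s):
    """s=+1 pushes toward stand -y (0->pi), -1 the reverse. q=s*y, h=height over pivot (mm)."""
    cx,cy,a=S[n-1]; ex=np.array([np.cos(a),np.sin(a),0]); ey=np.array([-ex[1],ex[0],0]); ez=np.array([0,0,1.])
    P=np.array([cx,cy,62])-25*ex
    def pose(q,h,t):
        t=np.radians(t); z=-np.sin(t)*s*ey-np.cos(t)*ez
        return P+q*s*ey+h*ez, Ro.from_matrix(np.c_[ex,ex,z] if 0 else np.c_[np.cross(ex,z),ex,z]).as_rotvec()
    def line(q,h,t=0,feed=150):
        p,o=pose(q,h,t); r.servo_line(p,o,feed)
    f=lambda:r.state()["force"]
    r.grip(0.0); r.goto(*pose(32,190,0)); f0=f()
    line(32,60,0,200); line(32,18,0,100); print("pre",np.round(f()-f0,1))
    line(-19,18,0,70); print("fin",np.round(f()-f0,1),np.round(r.state()["eef_pos"]-pose(-19,18,0)[0],1))
    line(-15,30); line(-15,120,0,250); line(78,120,20,250); line(78,40,20)
    f0=f(); line(-9,40,20,90); print("up",np.round(f()-f0,1))
    line(-27,28,20,80); line(-42,16,20,60)
    h=16
    while h>3:
        h-=1; line(-42,h,20,25); d=f()-f0
        if d[2]>6: break
    print("end h",h,np.round(d,1),"clock",r.state()["clock"])
    line(-42,30,20); line(-30,150,0,250)
E
python3 - <<'E'
from flip import *
flip(2,-1)
big=cv2.resize(r.camera("scene")[150:290,180:400],None,fx=3.5,fy=3.5,interpolation=cv2.INTER_CUBIC)
cv2.imwrite("pics/s2.png",big)
E
```

```text
pre [-0.3 -1.2 -1.1]
fin [ 0.5 -0.1 -0.1] [-0.2  0.3 -0.1]
up [ 0.3  0.3 -0.4]
end h 4 [-1.5  1.1  6.8] clock 12.675
```

View pics/s2.png

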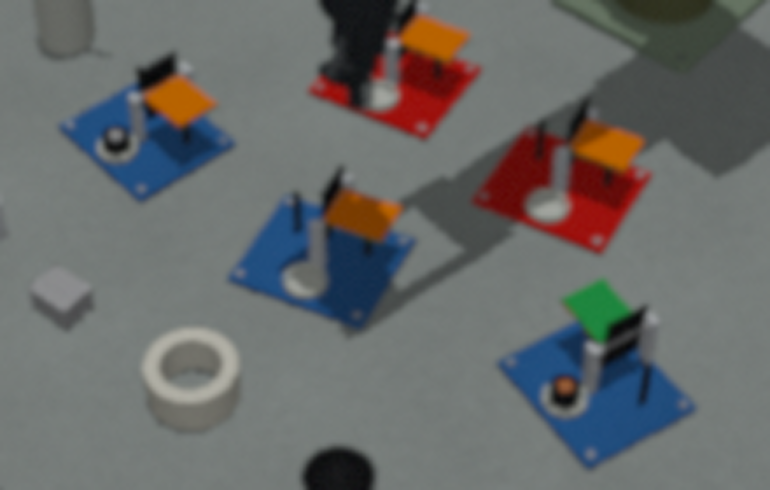

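Stand_2's flag at (362,213) now lies orange side up and level, and stand_3 is untouched. Next is stand_1, with the tool tilted a little so that it leans away from the wash bottle's spout.

```bash
sed -i 's/pose(32,190,0)/pose(32,190,12)/; s/line(32,60,0/line(32,60,12/; s/line(32,18,0/line(32,18,12/; s/line(-19,18,0/line(-19,18,12/; s/pose(-19,18,0)/pose(-19,18,12)/; s/line(-15,30); line(-15,120,0/line(-15,30,12); line(-15,120,12/; s/line(-30,150,0/line(-20,150,20/' flip.py
python3 - <<'E'
from flip import *
flip(1,1)
r.move_joints([1.125,0.207,1.542,0,1.393,-0.15])
print(r.state()["clock"])
t=cv2.resize(r.camera("top")[90:290,140:520],None,fx=2.1,fy=2.1)[:300]
a=cv2.resize(r.camera("scene")[110:320,160:440],(400,300)); 
t=cv2.resize(t,(798,300))
cv2.imwrite("pics/f.png",np.vstack([t,np.hstack([a,np.zeros((300,398,3),np.uint8)])]))
E
```

```text
pre [-0.2  0.1 -0.6]
fin [ 0.  -0.5  0.8] [-0.1 -0.2  0. ]
up [0.  0.3 0.2]
end h 3 [-3.9  3.9  8.6] clock 24.3417
28.5333
```

View pics/f.png

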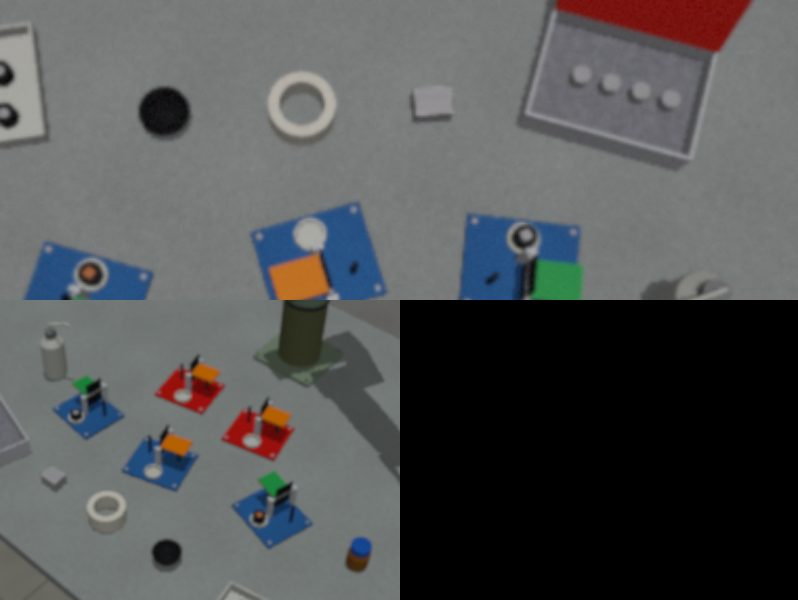

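Stand_1's flag at (557,280) is now green side up and stand_2's at (300,277) is orange. Stand_3 and the bystanders have not moved, and the arm is clear.

```bash
python3 -c "
from cell import r
print(r.job_done())"
```

```text
the job is handed in; nothing more can be done
None
```

I flipped the two wrong flags, stand_1 to green and stand_2 to orange, left stand_3 alone, and handed the job in at about 28.5 s; the last pictures show nothing else moved, and no verdict came back.

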